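# Change the lamp-hardware drawers over from harps to finials

### The arm

A 6-joint arm with a two-finger parallel gripper is mounted at the origin on the work surface. World frame = base frame: x ahead of the robot, y to its left, z up, the work surface at z = 0. Lengths are in mm, angles in rad, forces in N, time in s.
With the tool pointing down it reaches from about 400 to 925 mm from the base axis. Payload 12.5 kg.
Tool frame: the origin (TCP) lies where the fingers leave the gripper's body, on its centre line; the fingertips stand 78 mm ahead of it and the grasp point (between the pads) lies 59 mm ahead of it; z points along the fingers, y is the direction in which the jaws open and shut (so a half turn about z gives the same grasp; the last joint's range is limited). The gripper opens to 95 mm and grips with 3 to 60 N. Pads are 20 mm wide; open, the fingers measure 119 mm over their backs; the gripper's body (75 mm by 180 mm) begins 59 mm behind the grasp point.
Start: joints at [-1.382, 0.491, 1.559, -0, 1.092, -0.106], TCP at [181.614, -598.042, 292.261] pointing down, gripper open.
Joint ranges: [-3.1, 3.1], [-0.84, 2.19], [0.05, 2.79], [-1.13, 4.28], [0.06, 2.93], [-2.69, 2.69]. Speed limits (rad/s): [2.22, 2.22, 2.79, 3.14, 3.14, 3.14].

### API

Orientations are given as [roll, pitch, yaw] about the fixed x, y, z axes, in that order (R = Rz(yaw) Ry(pitch) Rx(roll)).
In Python, from cell import env, viewer, ticket, search_frame gives the robot as it stands.
- The arm moves only by the shell command python3 -m inch 'ROWS'. ROWS is a JSON object of lists of equal length, an entry for each row: "hand": the opening, from 0 (shut) to 1 (fully open); "delta_pos": the shift along the tool's x, y, z in cm, a list of three; "turn": the turn about the tool's z in rad. A call has 1 to 20 rows; each row shifts and turns the commanded pose from where the row before left it, along the tool's axes as they then stand; what a row does not reach is not made up. A row lasts 1/10 s, in which the tool goes at most 50 mm and 8.59 degrees, less where a joint would pass 70% of its speed; a pose out of reach is approached as far as the arm can. A call is refused whole if a number of a shift passes 5 or a number of a turn 0.15, either way. A call with a gripper value outside its range is refused whole. The fingers move at their own pace and stop on an object; the grip force is fixed at half the most. Time passes only in rows, so rows that do not move let the fingers close. It gives the time, the measured TCP pose, the force and the opening at its end, in the units of the state.
- env.state(): the state, without advancing time (a new reading comes with each control period).
- viewer.read_camera(name): name is "scene" or "top" or "wrist"; returns (picture, depth): 400x640x3 uint8, blue, green, red; 400x640 float32, mm along the optical axis (not along the pixel's ray), 0 where there is no reading.
- viewer.get_calibration(name): a dict with "fx", "fy", "cx", "cy" (pixels), "T" (4x4, takes a point from camera to world coordinates). Camera axes: x right, y down, z forward; pixel columns grow to the right and rows downward; lengths in mm; the calibration is good to about 2 mm. A picture is of the moment at which its call begins: read the wrist's pose just before it. get_calibration takes no time and is no camera call; for the wrist camera it gives the pose at the moment of the call.
- ticket.job_done(): hands the job in, once; it reports no verdict.
Trained networks look in the newest picture that a camera, given by its name, has taken for a name from the list of things; names that differ only in an ending like _2 or _b are one class to them, and where a whole thing is asked for, a point or a joint stands for the part that bears it (a point fixed in the world has none). Each returns a list of dicts, best first, with "p" (0 to 1); they miss things now and then, are a little off and sometimes report something else, mostly with a low value. They report only what shows in the picture. A call takes as long as a camera call.
- search_frame(camera, label): "centre" ([column, row] in pixels, amid what is visible of it).
The state is a dict: "t": time; "joints": joint angles; "qvel": joint speeds; "tau": joint torques, N m; "eef_pos": TCP position; "tcp_rot": TCP orientation; "ft_force": force on the tool from outside, world axes, zero at the start; "moment": the same for the moment, N m; "opening": opening from 0.0 (shut) to 1.0 (fully open).
Only numpy, scipy, OpenCV 4.12 (cv2) and the standard library are available. Lean on these libraries where they do the work, as an engineer would, in place of code of your own. Each camera call takes 0.05 s, during which the arm holds its last target.

### The job

The shade harps are fitted and the finials are next: push the harp drawer (yellow lip) fully shut, and draw the finial drawer (blue lip) all the way out to its stop with a fingertip hooked behind its front lip, in either order. Do not grip the lips. Leave the socket drawer (green lip) and the lamp, bulb carton and loose finial on the bench where they are, and finish with the hand clear.

Things in the scene. Friction and masses are not known exactly. Their poses are not given: they have to be found in the camera images.
- finial_drawer (a joint): How far (m) the drawer of cream ball finials, with a blue lip and trough floor, is out. 0 is fully shut, 0.110 is fully out at its stop, towards the robot. About 2 N of drag; it stays where it is left. Starts shut or nearly so. Eight finials show through the clear top cover. The three drawers stand side by side 130 mm apart, in any order, in grey casings fixed to one board.
- finial_trough (a point): Middle of the finial drawer's empty finger trough, level with the lip's top edge: 56 mm above the bench, 32 mm above the trough's floor. The lip's inner face is 19 mm off on the -x side, the upright front panel 19 mm off on the +x side, its top 22 mm above this point. The trough is 106 mm long in y. Axes: -x is the way the drawer draws out (roughly to the robot), z up. Moves with the drawer.
- harp_drawer (a joint): How far (m) the drawer of bent-wire shade harps, with a yellow lip and trough floor, is out. 0 is fully shut, 0.110 is fully out at its stop, towards the robot. About 2 N of drag; it stays where it is left. Starts about half to most of the way out. Same build as the finial drawer.
- harp_trough (a point): Middle of the harp drawer's empty finger trough, level with the lip's top edge: 56 mm above the bench, 32 mm above the trough's floor. The lip's inner face is 19 mm off on the -x side, the upright front panel 19 mm off on the +x side, its top 22 mm above this point. The trough is 106 mm long in y. Axes: -x is the way the drawer draws out (roughly to the robot), z up. Moves with the drawer.
- socket_drawer (a joint): How far (m) the drawer of black lamp sockets, with a green lip and trough floor, is out. 0 is fully shut, 0.110 is fully out at its stop, towards the robot. About 2 N of drag; it stays where it is left. Starts shut or nearly so; leave it as it is. Casings: 124 mm wide; clear covers 86 mm above the bench, front edges 22 mm on the +x side of a shut drawer's trough point.
- socket_trough (a point): Middle of the socket drawer's empty finger trough, level with the lip's top edge: 56 mm above the bench, 32 mm above the trough's floor. The lip's inner face is 19 mm off on the -x side, the upright front panel 19 mm off on the +x side, its top 22 mm above this point. The trough is 106 mm long in y. Axes: -x is the way the drawer draws out (roughly to the robot), z up. Moves with the drawer.
- finial_lip (a point): Middle of the top edge of the finial drawer's lip, the part to hook from behind: an upright blue plate 112 mm wide, 3 mm thick, 32 mm high above the trough's floor. The blue strip, 2.5 mm thick and 26 mm high, covers its outer (-x) face from 4 mm below the edge. Axes as finial_trough.
- harp_lip (a point): Middle of the top edge of the harp drawer's lip, as finial_lip, with the yellow strip on its outer face, which may be pushed to shut the drawer.
- lamp_centre (a point): Centre, 150 mm up, of a loose standing cream ribbed ceramic lamp base, 355 mm tall, 140 mm across, 1.4 kg, to the right of the drawers. Leave it alone.
- carton_centre (a point): Centre of a loose standing white bulb carton, 64 x 64 x 116 mm tall, to the left of the drawers. Leave it alone.
- loose_finial_centre (a point): Centre, 23 mm up, of a loose finial standing on its brass foot, 46 mm tall, 30 mm ball, to the right of the drawers. Leave it alone.

How it is judged (in metres and radians):
On the way:
1. the finial drawer is being drawn out by a finger on its lip (value of joint finial_drawer above 0.03 m and contact force between the fingers and finial_drawer_c0 above 0.4 N), for 0.1 s.
At the end, for the whole second after the job is handed in: The finial drawer is out to within 8 mm of its stop, the harp drawer shut to within 6 mm, both at rest; the socket drawer within 10 mm and the lamp, carton and loose finial within 15 mm of where they began (value of joint finial_drawer above 0.102 m and value of joint harp_drawer below 0.006 m and distance of socket_trough from where it was at the start of the episode below 0.01 m and distance of each of lamp_centre, carton_centre, loose_finial_centre from where it was at the start of the episode below 0.015 m and velocity of joint finial_drawer between -0.01 and 0.01 m/s and velocity of joint harp_drawer between -0.01 and 0.01 m/s); the robot touches nothing.
It fails at once if the finial or harp drawer's lip is gripped between the fingers (pressed on its inner and outer faces at once) ((contact force between the fingers and finial_drawer_c0 above 2 N and contact force between the fingers and finial_drawer_c1 above 2 N) or (contact force between the fingers and harp_drawer_c0 above 2 N and contact force between the fingers and harp_drawer_c1 above 2 N)).
It fails at once if the socket drawer is moved more than 10 mm (distance of socket_trough from where it was at the start of the episode above 0.01 m).
It fails at once if the lamp is lifted or shifted more than 15 mm (distance of lamp_centre from where it was at the start of the episode above 0.015 m).
It fails at once if the bulb carton is lifted or shifted more than 15 mm (distance of carton_centre from where it was at the start of the episode above 0.015 m).
It fails at once if the loose finial is lifted or shifted more than 15 mm (distance of loose_finial_centre from where it was at the start of the episode above 0.015 m).
It also fails if it takes over 45 s, if anything falls off the work surface, if the arm or the gripper's body presses on something with over 40 N, if the wrist force passes 120 N, or if a joint passes its speed limit or range.

## Working session

There is one attempt and no reset: what is moved stays moved. The work goes in short steps, Python scripts to look and compute and a shell command to move; the robot and the scene stay as the last step left them, time stands still between calls to the robot, and variables do not carry over. Pictures are saved under pics/ and viewed, and the job is handed in when it is done.

```bash
ls; mkdir -p pics; python3 - <<'E'
from cell import env, viewer, search_frame
import cv2, numpy as np
s=env.state(); print(s['t'],s['eef_pos'],s['tcp_rot'],s['opening'])
for c in ['scene','top']:
    im,d=viewer.read_camera(c); cv2.imwrite(f'pics/{c}0.png',im); np.save(f'pics/{c}0.npy',d)
    k=viewer.get_calibration(c);T=np.array(k['T']);print(c,T.round(2).tolist())
    for n in ['finial_trough','harp_trough','socket_trough','finial_lip','harp_lip','lamp_centre','carton_centre','loose_finial_centre']:
        for r in search_frame(c,n)[:2]:
            u,v=r['centre'];ui,vi=int(round(u)),int(round(v));z=d[vi,ui]
            p=T@[(u-k['cx'])/k['fx']*z,(v-k['cy'])/k['fy']*z,z,1]
            print(c,n,round(r['p'],2),ui,vi,p[:3].round(0))
E
```

```text
pics
0.0 [ 181.57479648 -597.88743102  291.64599568] [-3.14046756e+00 -1.15457553e-04  2.94778132e-01] 1.0010207255858046
scene [[0.6, 0.57, -0.56, 1323.14], [0.8, -0.41, 0.44, -612.63], [0.02, -0.71, -0.7, 1024.67], [0.0, 0.0, 0.0, 1.0]]
scene finial_trough 0.71 275 253 [ 638. -213.   59.]
scene harp_trough 0.79 312 223 [592. -66.  35.]
scene socket_trough 0.58 360 208 [619.  81.  27.]
scene socket_trough 0.19 434 141 [569. 418.  81.]
scene finial_lip 0.81 279 256 [ 634. -202.   37.]
scene harp_lip 0.67 314 222 [595. -61.  37.]
scene lamp_centre 0.92 143 226 [ 526. -470.  224.]
scene lamp_centre 0.28 358 205 [622.  70.  49.]
scene carton_centre 0.67 435 142 [575. 418.  81.]
scene loose_finial_centre 0.63 216 253 [ 540. -327.   43.]
top [[0.01, -1.0, 0.04, 533.24], [-1.0, -0.01, 0.02, -36.52], [-0.02, -0.04, -1.0, 1060.96], [0.0, 0.0, 0.0, 1.0]]
top finial_trough 0.52 159 200 [560. 413. 113.]
top harp_trough 0.93 343 182 [617. -72.  23.]
top socket_trough 0.66 295 171 [647.  64.  26.]
top socket_trough 0.56 340 185 [609. -64.  20.]
top finial_lip 0.65 388 164 [ 668. -201.   21.]
top harp_lip 0.97 341 182 [615. -65.  22.]
top lamp_centre 0.89 509 243 [ 468. -418.  269.]
top carton_centre 0.91 157 203 [550. 417. 114.]
top loose_finial_centre 0.52 434 214 [ 527. -321.   45.]
```

View pics/scene0.png

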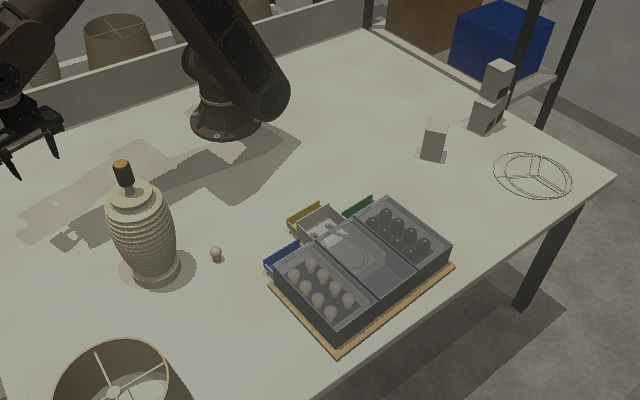

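View pics/top0.png

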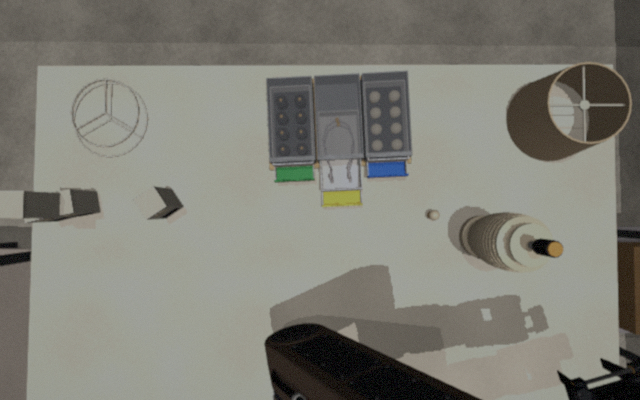

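The scene shows green (294,173), yellow (342,198) and blue (387,169) lips left to right in the top view, with the lamp and loose finial to the right. Next I measure the lips and the tray yaw.

```bash
cat > h.py <<'E'
from cell import env, viewer, search_frame
import cv2, numpy as np
def cloud(c,d):
    k=viewer.get_calibration(c);T=np.array(k['T'])
    v,u=np.mgrid[:400,:640]
    P=np.stack([(u-k['cx'])/k['fx']*d,(v-k['cy'])/k['fy']*d,d],-1)
    return P@T[:3,:3].T+T[:3,3]
RNG={'blue':((105,110,50),(125,255,255)),'yellow':((22,110,60),(35,255,255)),'green':((50,80,30),(80,255,255))}
def report(c,im,d):
    W=cloud(c,d);hsv=cv2.cvtColor(im,cv2.COLOR_BGR2HSV)
    for n,(a,b) in RNG.items():
        m=cv2.inRange(hsv,a,b)>0
        m&=(d>0)&(W[...,0]>450)&(W[...,0]<850)&(W[...,1]>-350)&(W[...,1]<250)&(W[...,2]<100)&(W[...,2]>5)
        P=W[m]
        if len(P)<20: print(c,n,len(P));continue
        vv,uu=np.nonzero(m)
        print(c,n,len(P),'px',uu.min(),uu.max(),vv.min(),vv.max(),'lo',np.percentile(P,2,0).round(0),'hi',np.percentile(P,98,0).round(0),'mid',np.median(P,0).round(0))
        t=P[P[:,2]>np.percentile(P[:,2],98)-9]
        print('   highpart',len(t),t.mean(0).round(1),'slope dx/dy',np.polyfit(t[:,1],t[:,0],1)[0].round(3))
E
python3 - <<'E'
from h import *
for c in ['top','scene']:
    im=cv2.imread(f'pics/{c}0.png');d=np.load(f'pics/{c}0.npy');report(c,im,d)
    W=cloud(c,d)
    if c=='top':
        # casing top surface outline
        m=((W[...,2]>76)&(W[...,2]<98)&(W[...,0]>600)&(W[...,1]>-320)&(W[...,1]<220)).astype(np.uint8)
        P=W[m>0]; r=cv2.minAreaRect(P[:,:2].astype(np.float32));print('casing',r, len(P))
        z=W[175:330,100:260,2];print('table z',np.median(z))
        for nm,(u0,u1,v0,v1,z0) in {'lamp':(440,570,195,290,60),'carton':(140,190,180,225,60),'fin':(420,445,205,225,15)}.items():
            Q=W[v0:v1,u0:u1].reshape(-1,3);Q=Q[Q[:,2]>z0];print(nm,Q.min(0).round(),Q.max(0).round())
E
```

```text
top blue 511 px 368 407 162 176 lo [ 631. -244.   20.] hi [ 674. -145.   56.] mid [ 654. -194.   24.]
   highpart 75 [ 634.1 -192.2   53.7] slope dx/dy -0.047
top yellow 513 px 323 360 190 205 lo [ 551. -117.   20.] hi [591. -18.  55.] mid [571. -68.  24.]
   highpart 45 [552.2 -67.6  54.1] slope dx/dy -0.048
top green 505 px 275 313 166 181 lo [618.  18.  20.] hi [661. 117.  56.] mid [641.  68.  24.]
   highpart 72 [620.5  65.8  53.4] slope dx/dy -0.061
casing ((786.269287109375, -56.33329772949219), (238.23757934570312, 384.5936279296875), 2.9913344383239746) 11815
table z -1.802118112727726
lamp [ 398. -524.   60.] [ 535.  -37. 1061.]
carton [508. -37.  60.] [ 596.  464. 1061.]
fin [ 511. -339.   32.] [ 539.  -37. 1061.]
scene blue 52 px 264 298 239 269 lo [ 630. -246.   23.] hi [ 651. -140.   62.] mid [ 635. -208.   56.]
   highpart 41 [ 635.7 -195.2   57.1] slope dx/dy -0.12
scene yellow 238 px 287 319 200 228 lo [ 548. -121.   24.] hi [565. -14.  59.] mid [553. -71.  43.]
   highpart 72 [554.3 -68.4  54.7] slope dx/dy -0.12
scene green 44 px 342 371 195 217 lo [617.  13.  24.] hi [628. 118.  61.] mid [622.  58.  56.]
   highpart 33 [621.   64.6  56.3] slope dx/dy -0.057
```

```bash
python3 -m inch '{"hand":[0,0,0,0,0,0,0,0,0,0,0,0,0,0,0,0,0],"delta_pos":[[0,0,0],[0,0,0],[1.3,-4,0],[1.3,-4,0],[1.3,-4,0],[1.3,-4,0],[1.3,-4,0],[1.3,-4,0],[3,-3.3,0],[3,-3.3,0],[3,-3.3,0],[3,-3.3,0],[3,-3.3,0],[3,-3.3,0],[3,-3.3,0],[3,-3.3,0],[0,0,0]],"turn":[0.12,0.12,0,0,0,0,0,0,0,0,0,0,0,0,0,0,0]}'
```

```text
t: 2.6
eef_pos: [473.8, -74.1, 292.2]
tcp_rot: [-3.142, -0.001, 0.059]
ft_force: [-0.6, -0.3, 0.1]
opening: 0.001
```

```bash
python3 - <<'E'
from h import *
im,d=viewer.read_camera('wrist');cv2.imwrite('pics/w1.png',im);report('wrist',im,d)
E
```

```text
wrist blue 3814 px 390 522 0 33 lo [ 627. -244.   24.] hi [ 660. -140.   57.] mid [ 643. -193.   27.]
   highpart 1152 [ 631.7 -191.7   54.1] slope dx/dy -0.05
wrist yellow 4602 px 254 372 69 113 lo [ 546. -117.   23.] hi [589. -15.  57.] mid [568. -66.  25.]
   highpart 736 [549.5 -67.   54.5] slope dx/dy -0.05
wrist green 3587 px 105 238 0 31 lo [614.  13.  23.] hi [644. 119.  57.] mid [622.  66.  30.]
   highpart 1160 [618.4  65.2  53.9] slope dx/dy -0.054
```

View pics/w1.png

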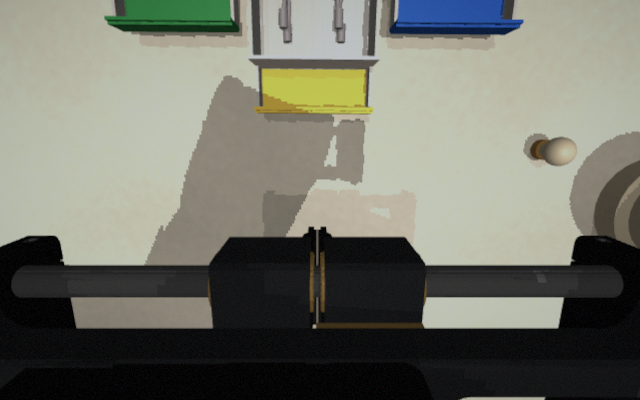

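The wrist view shows the yellow lip at (313,110) straight ahead of the closed fingers, with the loose finial well right at (555,150). I descend in front of the lip and push.

```bash
python3 -m inch '{"hand":[0,0,0,0,0,0,0,0,0,0,0,0,0,0],"delta_pos":[[0,0,4.4],[0,0,4.4],[0,0,4.4],[0,-0.3,4.4],[2,0,0],[2,0,0],[1.5,0,0],[1.5,0,0],[1.5,0,0],[1.5,0,0],[1,0,0],[1,0,0],[0.5,0,0],[0,0,0]],"turn":[0,0,0,0,0,0,0,0,0,0,0,0,0,0]}'
```

```text
t: 4.05
eef_pos: [596.7, -67.7, 116.3]
tcp_rot: [3.141, -0.001, 0.055]
ft_force: [0.2, 0.3, 1.1]
opening: 0.004
```

```bash
python3 -m inch '{"hand":[0,0,0,0],"delta_pos":[[0.5,0,0],[0.4,0,0],[0.3,0,0],[0,0,0]],"turn":[0,0,0,0]}'; python3 -m inch '{"hand":[0,0,0],"delta_pos":[[0.2,0,0],[0.2,0,0],[0,0,0]],"turn":[0,0,0]}'
```

```text
t: 4.45
eef_pos: [608.6, -66.8, 116.3]
tcp_rot: [3.141, -0.001, 0.055]
ft_force: [0.0, -0.0, 0.5]
opening: 0.008
t: 4.75
eef_pos: [612.4, -66.6, 116.3]
tcp_rot: [3.142, -0.0, 0.055]
ft_force: [-1.0, -0.3, -0.5]
opening: 0.002
```

```bash
python3 -m inch '{"hand":[0,0,0],"delta_pos":[[0.2,0,0],[0.2,0,0],[0,0,0]],"turn":[0,0,0]}'; python3 - <<'E'
from h import *
im,d=viewer.read_camera('wrist');cv2.imwrite('pics/w2.png',im);report('wrist',im,d)
im,d=viewer.read_camera('scene');cv2.imwrite('pics/s2.png',cv2.resize(im[170:330,240:480],None,fx=3,fy=3));
E
```

```text
t: 5.05
eef_pos: [615.9, -66.4, 116.2]
tcp_rot: [-3.141, 0.001, 0.055]
ft_force: [-4.8, -0.9, 2.2]
opening: 0.003
wrist blue 14180 px 440 639 154 242 lo [ 631. -240.   24.] hi [ 668. -138.   57.] mid [ 646. -188.   26.]
   highpart 2162 [ 634.  -173.8   54.1] slope dx/dy -0.063
wrist yellow 16701 px 192 427 150 235 lo [ 628. -112.   24.] hi [666. -10.  57.] mid [642. -61.  26.]
   highpart 3157 [631.6 -61.3  54.4] slope dx/dy -0.054
wrist green 12916 px 0 182 153 241 lo [620.  13.  24.] hi [655. 109.  57.] mid [632.  62.  26.]
   highpart 1939 [622.6  46.9  54. ] slope dx/dy -0.042
```

View pics/w2.png

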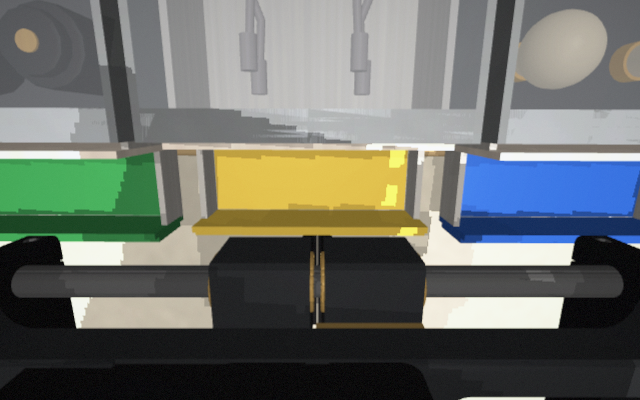

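View pics/s2.png

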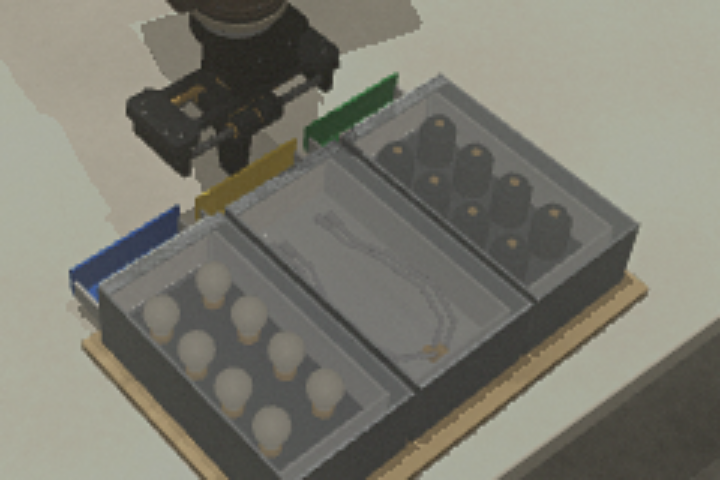

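```bash
python3 -m inch '{"hand":[0,0,0],"delta_pos":[[0.2,0,0],[0.2,0,0],[0,0,0]],"turn":[0,0,0]}'
```

```text
t: 5.45
eef_pos: [616.7, -66.4, 116.2]
tcp_rot: [-3.14, 0.01, 0.055]
ft_force: [-24.7, -3.0, 16.3]
opening: 0.002
```

```bash
python3 -m inch '{"hand":[0,0,0,0,0,0,0,0,0],"delta_pos":[[-1.3,0,0],[-1.5,0,-2],[0,0,-3.5],[0,0,-3.5],[1.4,4.3,0],[2,4.3,0],[2.2,4.3,0],[0,0,0],[0,0,0]],"turn":[0,0,0,0,0,0,0,0,0]}'; python3 - <<'E'
from h import *
im,d=viewer.read_camera('wrist');cv2.imwrite('pics/w3.png',im);report('wrist',im,d)
im,d=viewer.read_camera('top');report('top',im,d)
print(env.state()['eef_pos'])
E
```

```text
t: 6.35
eef_pos: [655.4, -194.4, 205.7]
tcp_rot: [3.142, -0.0, 0.053]
ft_force: [-0.7, 1.1, -0.1]
opening: 0.004
wrist blue 5032 px 241 384 195 236 lo [ 633. -241.   24.] hi [ 662. -140.   54.] mid [ 644. -189.   26.]
   highpart 533 [ 635.8 -188.9   50.8] slope dx/dy -0.054
wrist yellow 6133 px 66 226 183 236 lo [ 628. -112.   24.] hi [660.  -9.  57.] mid [638. -59.  26.]
   highpart 1229 [631.5 -61.4  54.5] slope dx/dy -0.054
wrist green 2412 px 0 74 188 241 lo [621.  13.  24.] hi [652.  71.  56.] mid [630.  46.  26.]
   highpart 250 [623.   35.8  52.9] slope dx/dy -0.115
top blue 3
top yellow 522 px 321 360 162 177 lo [ 628. -114.   20.] hi [671. -15.  56.] mid [651. -65.  24.]
   highpart 82 [630.8 -64.2  52.9] slope dx/dy -0.045
top green 498 px 275 313 166 181 lo [619.  18.  20.] hi [661. 116.  56.] mid [641.  67.  24.]
   highpart 68 [620.8  63.6  53.4] slope dx/dy -0.058
[ 654.96116138 -192.78161363  206.11325925]
```

View pics/w3.png

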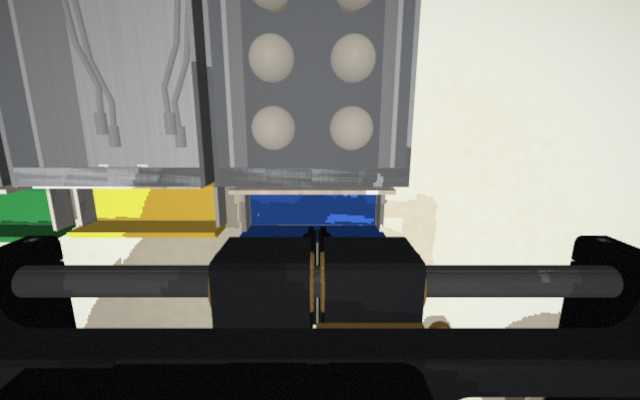

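Blue trough is directly under the fingers (fingertips near (318,230), blue floor columns 241–384). Harp is shut. I go down into the trough.

```bash
python3 -m inch '{"hand":[0,0,0,0,0,0],"delta_pos":[[0,0,3],[0,0,2],[0,0,1.5],[0,0,1.5],[0,0,1.3],[0,0,0]],"turn":[0,0,0,0,0,0]}'
```

```text
t: 7.05
eef_pos: [654.7, -193.1, 111.5]
tcp_rot: [-3.141, 0.002, 0.055]
ft_force: [-0.6, -0.4, 0.2]
opening: 0.002
```

```bash
python3 -m inch '{"hand":[0,0,0,0,0,0,0,0,0,0,0,0],"delta_pos":[[-0.5,0,0],[-0.5,0,0],[-1,0,0],[-1,0,0],[-1,0,0],[-1,0,0],[-1,0,0],[-1,0,0],[-1,0,0],[-1,0,0],[-1,0,0],[0,0,0]],"turn":[0,0,0,0,0,0,0,0,0,0,0,0]}'; python3 - <<'E'
from h import *
im,d=viewer.read_camera('scene');report('scene',im,d);cv2.imwrite('pics/s4.png',cv2.resize(im[150:330,200:480],None,fx=2.8,fy=2.8));
E
```

```text
t: 8.25
eef_pos: [553.7, -198.9, 113.0]
tcp_rot: [-3.141, 0.002, 0.054]
ft_force: [0.5, -0.1, 0.3]
opening: 0.008
scene blue 22 px 245 276 219 246 lo [ 536. -242.   23.] hi [ 554. -144.   59.] mid [ 541. -217.   55.]
   highpart 14 [ 540.2 -205.    56.3] slope dx/dy -0.053
scene yellow 256 px 305 338 216 241 lo [ 628. -116.   25.] hi [636. -10.  58.] mid [632. -65.  44.]
   highpart 83 [632.1 -65.6  54.1] slope dx/dy -0.047
scene green 64 px 342 371 195 217 lo [618.  13.  24.] hi [627. 118.  59.] mid [622.  50.  54.]
   highpart 35 [621.4  64.8  56.4] slope dx/dy -0.057
```

View pics/s4.png

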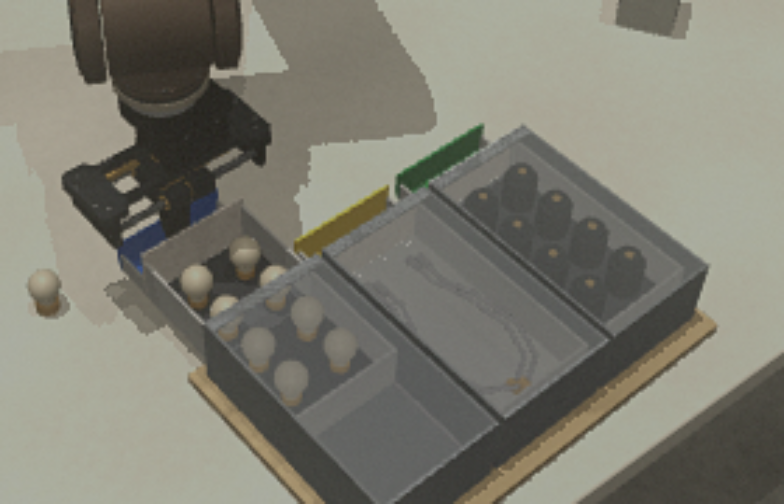

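The drawer has followed the finger, roughly 93 mm so far. Next I pull gently to the stop.

```bash
python3 -m inch '{"hand":[0,0,0,0],"delta_pos":[[-0.4,0,0],[-0.4,0,0],[-0.3,0,0],[0,0,0]],"turn":[0,0,0,0]}';python3 -m inch '{"hand":[0,0,0,0],"delta_pos":[[-0.3,0,0],[-0.2,0,0],[-0.2,0,0],[0,0,0]],"turn":[0,0,0,0]}'
```

```text
t: 8.7
eef_pos: [543.9, -199.5, 113.1]
tcp_rot: [-3.141, 0.001, 0.055]
ft_force: [1.4, -0.4, -0.1]
opening: 0.005
t: 9.1
eef_pos: [540.7, -199.7, 113.4]
tcp_rot: [3.139, -0.009, 0.054]
ft_force: [24.8, 8.1, -13.8]
opening: 0.003
```

Firm stop at 25 N. I release, centre in the trough and lift clear.

```bash
python3 -m inch '{"hand":[0,0,0,0,0,0,0,0,0,0,0],"delta_pos":[[0.6,0,0],[0.6,0,0],[0,0,-1.5],[0,0,-3],[0,0,-3],[0,0,-3],[0,0,-3],[-4,0,0],[-4,-2,0],[-3,-2,0],[0,0,0]],"turn":[0,0,0,0,0,0,0,0,0,0,0]}'; python3 - <<'E'
from h import *
for c in ['top','scene']:
    im,d=viewer.read_camera(c);report(c,im,d);cv2.imwrite(f'pics/{c}5.png',im)
    k=viewer.get_calibration(c);W=cloud(c,d)
    for n in ['lamp_centre','carton_centre','loose_finial_centre']:
        r=search_frame(c,n)
        if r: u,v=r[0]['centre'];print(n,r[0]['p'],u,v,W[int(round(v)),int(round(u))].round())
s=env.state();print(s['t'],s['eef_pos'],s['ft_force'])
E
```

```text
t: 10.2
eef_pos: [433.8, -163.6, 248.4]
tcp_rot: [-3.14, 0.003, 0.055]
ft_force: [0.6, -1.3, -0.1]
opening: 0.004
top blue 511 px 370 408 199 214 lo [ 527. -249.   20.] hi [ 567. -151.   56.] mid [ 547. -200.   24.]
   highpart 37 [ 529.1 -196.8   54.7] slope dx/dy -0.055
top yellow 512 px 321 359 162 177 lo [ 628. -111.   20.] hi [671. -15.  56.] mid [651. -63.  24.]
   highpart 79 [630.7 -62.3  53.1] slope dx/dy -0.046
top green 497 px 275 313 166 181 lo [619.  18.  20.] hi [659. 117.  56.] mid [641.  68.  24.]
   highpart 70 [620.7  63.9  53.6] slope dx/dy -0.059
lamp_centre 0.85 508.4 238.8 [ 476. -425.  251.]
carton_centre 0.72 158.1 202.9 [551. 416. 112.]
loose_finial_centre 0.43 434.9 214.3 [ 528. -326.   42.]
scene blue 45 px 240 274 215 243 lo [ 523. -249.   23.] hi [ 539. -146.   61.] mid [ 529. -210.   56.]
   highpart 36 [ 528.8 -199.8   56.5] slope dx/dy -0.046
scene yellow 250 px 305 338 216 241 lo [ 628. -117.   25.] hi [637. -11.  59.] mid [632. -64.  44.]
   highpart 78 [632.5 -67.3  54.6] slope dx/dy -0.051
scene green 47 px 342 371 195 217 lo [618.  14.  24.] hi [629. 115.  61.] mid [622.  50.  56.]
   highpart 36 [621.3  63.6  56.4] slope dx/dy -0.038
lamp_centre 0.74 141.6 228.6 [ 525. -474.  217.]
carton_centre 0.86 434.5 139.3 [570. 414.  89.]
loose_finial_centre 0.72 215.1 252.7 [ 537. -329.   42.]
10.6 [ 437.72532084 -165.63682775  247.9679526 ] [ 0.85474728 -0.08864407 -0.0374103 ]
```

View pics/top5.png

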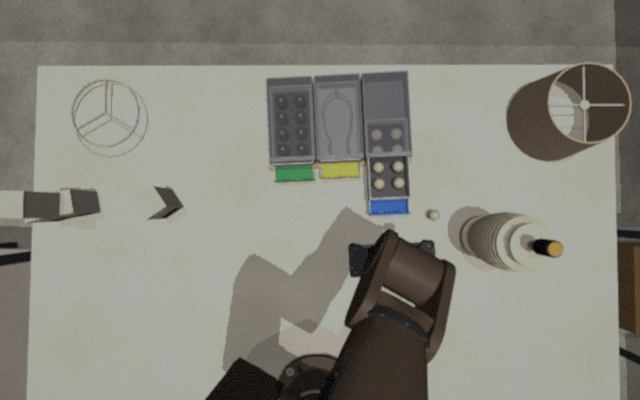

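View pics/scene5.png

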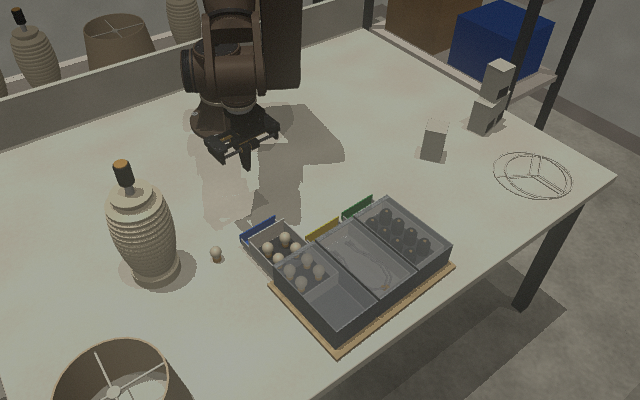

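```bash
python3 -c "
from cell import ticket;print(ticket.job_done())"
```

```text
the job is handed in; nothing more can be done
None
```

I pushed the harp drawer shut with the closed fingertips on its yellow strip. I then hooked the closed fingertips behind the blue lip, drew the finial drawer out to its stop, and lifted the hand clear. The job is handed in at about 10.6 s of the 45 s; no verdict was reported.

What the last checks showed:
- **Harp drawer:** it met a firm stop at about 25 N, and its lip stayed at the same place (x about 631 mm) in the final pictures.
- **Finial drawer:** it met a firm stop at about 25 N. The trough moved about 107 mm, from x 654 to 547. Measured against the now-shut harp drawer, that puts it about 110 mm out; it seems to have started a few mm open.
- **Socket drawer:** unchanged to within 1 mm.
- **Lamp, carton and loose finial:** they looked unmoved in both pictures. The networks' readings of them shifted by up to about 11 mm between looks, most of all for the lamp in the top view, which I took as their own scatter.
- **Hand:** clear of everything, with wrist force under 1.5 N.

No check failed.

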